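# Roll the focusing stage up to the register gauge

## Task

On the focusing bench, roll the knurled wheel under a fingertip, lightly and in as many strokes as it takes, until the stage's pointer stands in line with the notch of the brass gauge, its tip wholly between the two sides of the notch. Drive the stage only through the wheel: do not push the stage or the gauge, do not pinch the wheel, and leave everything else lying where it is.

Things in the scene. Friction and masses are not known exactly. Their poses are not given: they have to be found in the camera images.
- bench: fixed focusing bench: grey base plate 220 (x) x 360 (y) x 12 mm with a brass dovetail rail along its y axis. Origin at the centre of the plate's underside; x points across the rail away from the wheel's side, z up. A fixed lens standard (ring, top at height 122) stands on the rail at its +y end.
- wheel_top (a point): topmost point of the knurled wheel, midway across its width, 70 mm above the desk; fixed to the bench, axes as bench. The axle runs along x, 28 mm below. Brass cheeks (9.5 to 13.5 mm either side of the wheel's middle plane) reach 52 mm above the desk, so the top 18 mm of the wheel stands free. The stage's rack bar (top at height 58) passes 27 mm and more away on the +x side.
- wheel: brass knurled wheel, radius 28 mm, 14 mm wide, on a level fixed axle along the bench's x; origin at its centre. By rack and pinion, 28 mm of rim travel (1 rad) moves the stage 10 mm. Rolling its top towards the bench's +y moves the stage towards +y, and the reverse. Friction holds wheel and stage where they are left; turning takes about 1.2 N at the rim.
- stage: focusing stage, slides only along the bench's y: brass saddle 88 (x) x 74 (y) mm, top at height 57, with an upright aluminium ring (diameter 62, top at height 119) holding a ground glass, and a rack bar running 128 mm from the saddle towards -y. Its frame equals bench's at the start. It can travel about 70 mm in +y, well past the gauge; nothing stops it there.
- pointer (a point): tip of the steel pointer (blackened, 4 mm wide in y) on the stage's +x side, over the scale bar, 49.5 mm above the desk; axes as bench.
- gauge: brass gauge rider clamped on the scale bar, 34 mm long in y, 24 mm in x plus a small clamp screw on its far side, top 54.5 mm above the desk, with a notch 12 mm wide (y) facing the pointer; fixed, does not move. Axes as bench.
- notch (a point): middle of the mouth of the rider's notch; axes as bench. At the start it lies 14 to 40 mm along y from the pointer tip, on its +y side, and 2 mm beyond it in x.
- lens_barrel: gunmetal lens barrel, upright, diameter 64, 66 tall; origin at the centre of its underside. Bystander.
- screw_tray: white porcelain screw tray with six compartments, 85 x 125 x 16; origin at the centre of its underside. Bystander.
- rear_cap: black plastic lens rear cap, diameter 66, 16 tall; origin at the centre of its underside. Bystander.
- eyepiece: small polished aluminium viewfinder eyepiece, diameter 32, 21 tall, standing on the base plate; origin at the centre of its underside. Bystander.
- loupe: black watchmaker's loupe, diameter 39, 36 tall; origin at the centre of its underside. Bystander.
- lock_ring: dark lens retaining ring, diameter 46, 5 tall, lying on the base plate; origin at the centre of its underside. Bystander.
- spanner: steel lens spanner, a 130 long flat bar (along its y) with two 40 long pins towards its -x, 11 tall; origin under the middle of the bar. Bystander.

How it is judged:
By the outcome, as a careful person would: the job done as asked, in the order asked, and still so for the second after the job is handed in, with the robot touching nothing.
It also fails if it takes over 61 s, if anything falls off the work surface, if the arm or the gripper's body presses on something with over 40 N, if the wrist force passes 120 N, or if a joint passes its speed limit or range.

## Robot

A 6-joint arm with a two-finger parallel gripper is mounted at the origin on the work surface. World frame = base frame: x ahead of the robot, y to its left, z up, the work surface at z = 0. Lengths are in m, angles in rad, forces in N, time in s.
With the tool pointing down it reaches from about 0.275 to 0.75 m from the base axis. Payload 10.2 kg.
Tool frame: the origin (TCP) lies between the finger pads; the fingertips stand 22 mm ahead of it and the grasp point (between the pads) lies 3 mm ahead of it; z points along the fingers, y is the line along which they close (so a half turn about z gives the same grasp; the last joint's range is limited). The gripper opens to 85 mm and grips with 20 to 120 N. Pads are 22 mm wide; open, the fingers measure 114 mm over their backs; the gripper's body (76 mm by 85 mm) begins 54 mm behind the grasp point. The pads swing forward as they close: fully open they stand 13 mm farther back than shut.
Start: joints at [0.991, 0.313, 1.498, -0, 1.331, -0.223], TCP at [0.183, 0.492, 0.253] pointing down, gripper open.
Joint ranges: [-2.94, 2.94], [-0.97, 2.17], [0.19, 2.56], [-1.23, 4.37], [0.02, 3.11], [-2.88, 2.88]. Speed limits (rad/s): [2.39, 2.39, 3.01, 3.14, 3.14, 3.14].

## Interface

Orientations are given as a rotation vector (axis times angle).
In Python, from station import * gives the robot as it stands.
- The arm moves only by the shell command python3 -m creep 'ROWS' [OPENING]. ROWS is JSON, a list of rows, each an object with "offset": the shift along the tool's x, y, z as a fraction of full scale, a list of three; "rotation": the turn, a rotation vector about the tool's x, y, z as a fraction of full scale, a list of three. A call has 1 to 8 rows; each row shifts and turns the commanded pose from where the row before left it, along the tool's axes as they then stand; what a row does not reach is not made up. Full scale, the value 1, is 0.25 m for a shift and 90 degrees for a turn. A row lasts 1/8 s, in which the tool goes at most 62.5 mm and 10.7 degrees, less where a joint would pass 70% of its speed; a pose out of reach is approached as far as the arm can. A call with a number of a shift or a turn outside -1 to 1 is refused whole. A call with a gripper value outside its range is refused whole. OPENING is the opening, from -1 (shut) to 1 (fully open), set as the call begins (- or left out, the last holds). The fingers move at their own pace and stop on an object; the grip force is fixed at half the most. Time passes only in rows, so rows that do not move let the fingers close. It gives the time, the measured TCP pose, the force, the opening and the grip force at its end, in the units of the state.
- get_state(): the state, without advancing time (a new reading comes with each control period).
- snapshot(name): name is "side" or "top"; returns a dict with "frame" (384x512x3 uint8, blue, green, red), "intrinsics" (3x3 intrinsics, pixels), "R" (3x3) and "t" (3): a world point X has camera coordinates R X + t. Camera axes: x right, y down, z forward; pixel columns grow to the right and rows downward; lengths in m; the calibration is good to about 2 mm. A picture is of the moment at which its call begins. There is no depth.
- sign_off(): hands the job in; it is judged then, once.
Trained networks look in the newest picture that a camera, given by its name, has taken for a name from the list of things; names that differ only in an ending like _2 or _b are one class to them, and where a whole thing is asked for, a point or a joint stands for the part that bears it (a point fixed in the world has none). Each returns a list of dicts, best first, with "conf" (0 to 1); they miss things now and then, are a little off and sometimes report something else, mostly with a low value. They report only what shows in the picture. A call takes as long as a camera call.
- search_frame(target, camera): "bbox" ([left, top, right, bottom] in pixels, round what is visible of it).
- regions_of(target, camera): "mask" (384x512 bool, what is visible of it) and "bbox" ([left, top, right, bottom] in pixels, round what is visible of it).
The state is a dict: "t": time; "joint_pos": joint angles; "dq": joint speeds; "joint_efforts": joint torques, N m; "tool_pos": TCP position; "eef_rot": TCP orientation; "ft_force": force on the tool from outside, world axes, zero at the start; "ft_torque": the same for the moment, N m; "gripper_width": finger opening in m; "gripper_force": force on a finger pad.
Only numpy, scipy, OpenCV 4.12 (cv2) and the standard library are available. Lean on these libraries where they do the work, as an engineer would, in place of code of your own. Each camera call takes 0.05 s, during which the arm holds its last target. There are 200 camera calls.

## Working session

There is one attempt and no reset: what is moved stays moved. The work goes in short steps, Python scripts to look and compute and a shell command to move; the robot and the scene stay as the last step left them, time stands still between calls to the robot, and variables do not carry over. Pictures are saved under pics/ and viewed, at most 10 in all, crops included, and the job is handed in when it is done.

```bash
mkdir -p pics; ls
python3 - <<'E'
from station import *
import cv2
s=get_state();print(s)
for n in("side","top"):
    p=snapshot(n);cv2.imwrite(f"pics/{n}0.png",p["frame"]);print(n,p["intrinsics"],p["R"],p["t"])
    for k in("bench","wheel","wheel_top","stage","pointer","gauge","notch"):
        try:print(k,[(round(d["conf"],2),[round(float(v),1) for v in d["bbox"]]) for d in search_frame(k,n)[:2]])
        except Exception as e:print(k,e)
E
```

```text
pics
{'t': 0.0, 'joint_pos': array([ 9.90617719e-01,  3.13495701e-01,  1.49843229e+00,  1.30940165e-05,
        1.33102537e+00, -2.23397136e-01]), 'dq': array([-7.92570581e-05, -1.49583297e-03,  2.13898347e-03, -8.41216442e-04,
        3.85572257e-04, -2.34433858e-04]), 'joint_efforts': array([ 1.58548746e-04, -4.12265396e+01, -2.59740740e+01, -1.56199385e-04,
        4.16933544e-03, -6.40763687e-06]), 'tool_pos': array([0.18323928, 0.49173834, 0.25271349]), 'eef_rot': array([-5.57371506e-01, -3.09120056e+00,  1.95902118e-03]), 'ft_force': array([ 0.00974524, -0.13204514,  0.73707467]), 'ft_torque': array([-0.01831204,  0.03990389,  0.00379097]), 'gripper_force': 0.0, 'gripper_width': 0.08551115205605667}
side [[385.1199606    0.         256.47562925]
 [  0.         385.1199606  186.29518798]
 [  0.           0.           1.        ]] [[-0.97587985 -0.21792447 -0.01294021]
 [-0.11646515  0.56984118 -0.81345983]
 [ 0.18464667 -0.79233197 -0.58147713]] [0.61534233 0.15642256 1.0795768 ]
bench [(0.6, [243.4, 161.3, 322.5, 246.4])]
wheel [(0.45, [298.2, 167.6, 306.1, 189.0]), (0.33, [317
[... 177 characters left out ...]
4.8, 206.2, 202.3, 229.1])]
gauge []
notch [(0.6, [249.9, 196.9, 261.8, 209.7])]
top [[470.42687111   0.         255.30124299]
 [  0.         470.42687111 190.4759118 ]
 [  0.           0.           1.        ]] [[-0.01813706 -0.99983424  0.00159347]
 [-0.99479166  0.01788566 -0.10034765]
 [ 0.10030252 -0.00340518 -0.99495116]] [-6.41716309e-04  6.39895295e-01  1.21260689e+00]
bench [(0.77, [199.5, 163.1, 346.4, 277.7])]
wheel [(0.32, [380.7, 171.4, 406.0, 197.0])]
wheel_top [(0.89, [199.7, 168.9, 350.0, 273.8])]
stage [(0.96, [255.2, 200.4, 339.5, 239.0])]
pointer [(0.74, [255.5, 200.3, 342.8, 239.5])]
gauge [(0.46, [245.3, 187.1, 258.4, 200.9])]
notch [(0.49, [245.3, 188.5, 258.9, 200.8])]
```

Run:
```python
import cv2
a=cv2.imread("pics/top0.png")[150:290,180:370];cv2.imwrite("pics/topc.png",cv2.resize(a,None,fx=4.2,fy=4.2,interpolation=cv2.INTER_CUBIC))
a=cv2.imread("pics/side0.png")[130:260,220:350];cv2.imwrite("pics/sidec.png",cv2.resize(a,None,fx=4.6,fy=4.6,interpolation=cv2.INTER_CUBIC))
```

```text
(no output)
```

View pics/topc.png

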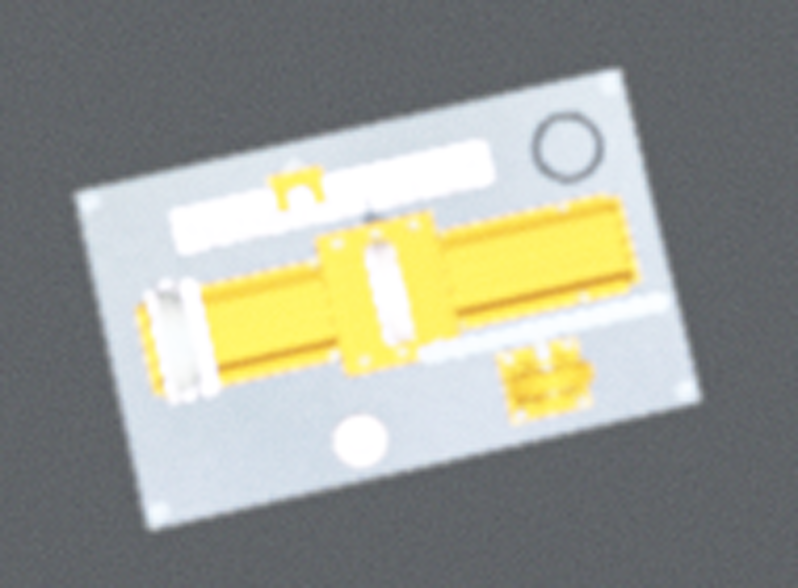

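View pics/sidec.png

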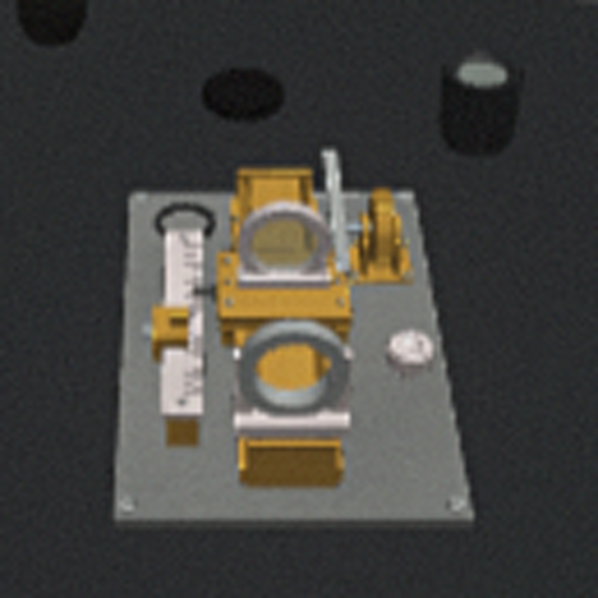

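View pics/top0.png

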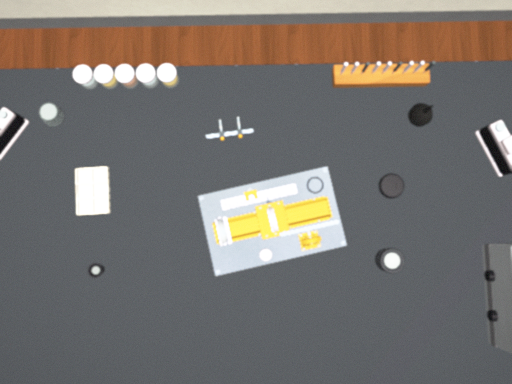

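The top crop shows the bench corners at about (75,190), (620,70), (700,402) and (150,528). The wheel is near (547,380), the pointer tip near (370,208) and the notch mouth near (300,202). In the side crop the wheel top is at (382,192). No bystander stands beside the wheel.

```bash
cat > h.py <<'E'
from station import *
import numpy as np, cv2
from scipy.spatial.transform import Rotation as Ro
def back(p,uv,z):
    K,R,t=(np.array(p[k],float) for k in("intrinsics","R","t"))
    d=R.T@np.linalg.inv(K)@np.array([uv[0],uv[1],1.]);c=-R.T@t
    return c+d*(z-c[2])/d[2]
def proj(p,X):
    K,R,t=(np.array(p[k],float) for k in("intrinsics","R","t"))
    q=K@(R@np.asarray(X)+t);return q[:2]/q[2]
E
python3 - <<'E'
from h import *
p=snapshot("top");c=lambda u,v:(180+(u+.5)/4.2-.5,150+(v+.5)/4.2-.5)
C=[back(p,c(*q),.012) for q in((75,190),(620,70),(700,402),(150,528))]
o=np.mean(C,0);y=(C[0]-C[1])+(C[3]-C[2]);ang=np.degrees(np.arctan2(y[1],y[0]))
print("len",[np.linalg.norm(C[i]-C[(i+1)%4]) for i in range(4)],"o",o,"ang",ang)
a=np.radians(ang-90);B=np.array([[np.cos(a),-np.sin(a)],[np.sin(a),np.cos(a)]])
pr=lambda n,X:print(n,X.round(4),"bench",(B.T@(X-o)[:2]).round(4))
pr("wheel top",back(p,c(547,380),.068));pr("ptr",back(p,c(370,208),.0495));pr("notch",back(p,c(300,202),.0545))
s=snapshot("side");d=lambda u,v:(220+(u+.5)/4.6-.5,130+(v+.5)/4.6-.5)
S=[back(s,d(*q),.012) for q in((130,193),(414,193),(473,520),(115,520))];print("side o",np.mean(S,0))
pr("wheel s",back(s,d(382,192),.068));pr("ptr s",back(s,d(199,291),.0495));pr("notch s",back(s,d(186,325),.0545))
E
```

```text
len [np.float64(0.35834812671725425), np.float64(0.21755200492344834), np.float64(0.3562561574226177), np.float64(0.21912328625262714)] o [ 0.56156055 -0.05470229  0.012     ] ang 101.59620788947309
wheel top [ 0.5069 -0.1485  0.068 ] bench [-0.0724 -0.0809]
ptr [ 0.6148 -0.044   0.0495] bench [ 0.0543 -0.0003]
notch [ 0.6189 -0.0007  0.0545] bench [0.067  0.0413]
side o [ 0.56301002 -0.05056411  0.012     ]
wheel s [ 0.5103 -0.159   0.068 ] bench [-0.0712 -0.0918]
ptr s [ 0.6188 -0.0415  0.0495] bench [0.0587 0.0014]
notch s [0.6181 0.0034 0.0545] bench [0.067  0.0456]
```

```bash
python3 -m creep '[{"offset":[-0.13,-0.12,0],"rotation":[0,0,0]},{"offset":[-0.13,-0.12,0],"rotation":[0,0,0]},{"offset":[-0.13,-0.12,0],"rotation":[0,0,0]},{"offset":[-0.13,-0.12,0],"rotation":[0,0,0]},{"offset":[-0.13,-0.12,0],"rotation":[0,0,0]},{"offset":[-0.13,-0.12,0],"rotation":[0,0,0]},{"offset":[-0.13,-0.12,0],"rotation":[0,0,0]},{"offset":[-0.13,-0.12,0],"rotation":[0,0,0]}]' -1
python3 -m creep '[{"offset":[-0.13,-0.12,0],"rotation":[0,0,0]},{"offset":[-0.13,-0.12,0],"rotation":[0,0,0]},{"offset":[-0.13,-0.12,0],"rotation":[0,0,0]},{"offset":[-0.13,-0.12,0],"rotation":[0,0,0]},{"offset":[0,0,0],"rotation":[0,0,-0.09]},{"offset":[0,0,0],"rotation":[0,0,-0.09]},{"offset":[0,0,0],"rotation":[0,0,-0.09]},{"offset":[0,0,0],"rotation":[0,0,-0.09]}]'
cat > goal.py <<'E'
# remaining shift (tool axes, fraction) to a point given as bench-axis offset (mm) from the wheel top, and TCP z
import sys
from h import *
W=np.array([.508,-.150]);A=np.radians(101.6)
u=np.array([np.cos(A),np.sin(A)]);v=np.array([np.sin(A),-np.cos(A)])
s=get_state();R=Ro.from_rotvec(s["eef_rot"])
ox,oy,z=map(float,sys.argv[1:4])
g=np.r_[W+v*ox/1e3+u*oy/1e3,z/1e3]
print("t",s["t"],"pos",s["tool_pos"].round(4),"F",s["ft_force"].round(2),"width",s["gripper_width"])
print("frac",(R.inv().apply(g-s["tool_pos"])/.25).round(4))
D=Ro.from_matrix(np.c_[np.r_[-v,0],np.r_[u,0],[0,0,-1]])
print("rot frac",((R.inv()*D).as_rotvec()/(np.pi/2)).round(4))
E
python3 goal.py 0 -9 115
```

```text
t: 1.9
tool_pos: [0.3437, 0.1749, 0.2535]
eef_rot: [0.557, 3.091, 0.0]
ft_force: [1.0, 0.0, 0.1]
gripper_width: 0.0001
gripper_force: 0.0
t: 2.9
tool_pos: [0.4231, 0.0184, 0.2534]
eef_rot: [-0.334, 3.124, -0.0]
ft_force: [-0.1, -0.4, -0.6]
gripper_width: -0.0006
gripper_force: 0.0
t 2.9 pos [0.4231 0.0184 0.2534] F [-0.09 -0.44 -0.57] width -0.000617790929259667
frac [-0.189  -0.7661  0.5535]
rot frac [-0.      0.0001  0.0069]
```

```bash
python3 -m creep '[{"offset":[-0.047,-0.19,0],"rotation":[0,0,0.007]},{"offset":[-0.047,-0.19,0],"rotation":[0,0,0]},{"offset":[-0.047,-0.19,0],"rotation":[0,0,0]},{"offset":[-0.047,-0.19,0],"rotation":[0,0,0]},{"offset":[0,0,0.13],"rotation":[0,0,0]},{"offset":[0,0,0.13],"rotation":[0,0,0]},{"offset":[0,0,0.13],"rotation":[0,0,0]},{"offset":[0,0,0.13],"rotation":[0,0,0]}]'
python3 goal.py 0 -9 105
python3 - <<'E'
from h import *
p=snapshot("side")["frame"][130:220,270:350];q=snapshot("top")["frame"][170:260,260:350]
cv2.imwrite("pics/a.png",np.hstack([cv2.resize(i,(400,400),interpolation=cv2.INTER_CUBIC) for i in(p,q)]))
E
```

```text
t: 3.9
tool_pos: [0.507, -0.1585, 0.1223]
eef_rot: [-0.31, 3.126, -0.0]
ft_force: [0.3, -0.4, 0.3]
gripper_width: -0.0002
gripper_force: 0.0
t 3.9 pos [ 0.507  -0.1585  0.1223] F [ 0.34 -0.41  0.29] width -0.00015119535633611133
frac [-0.0109 -0.0035  0.0694]
rot frac [-0.0001  0.0001 -0.0031]
```

View pics/a.png

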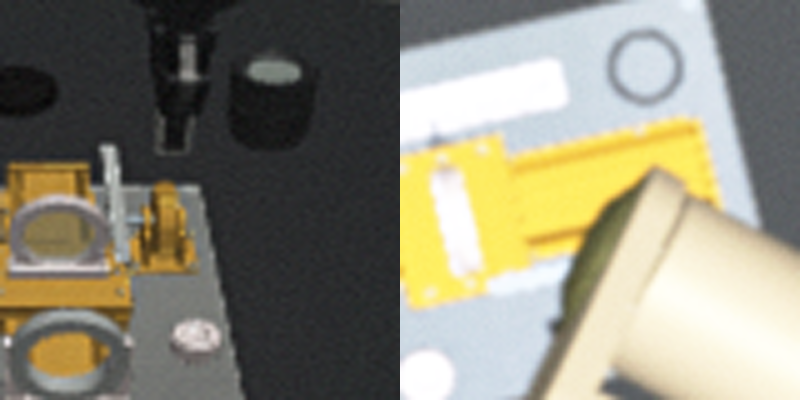

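The side crop shows the shut fingertips at about (173,150), above the wheel plane at x≈168 and clear of the rack at x≈115. Moving 2.7 mm towards bench +x centres them.

```bash
python3 -m creep '[{"offset":[-0.011,-0.004,0.03],"rotation":[0,0,-0.003]},{"offset":[0,0,0.03],"rotation":[0,0,0]},{"offset":[0,0,0.02],"rotation":[0,0,0]},{"offset":[0,0,0],"rotation":[0,0,0]}]'
python3 -m creep '[{"offset":[0,0,0.008],"rotation":[0,0,0]},{"offset":[0,0,0.004],"rotation":[0,0,0]},{"offset":[0,0,0],"rotation":[0,0,0]}]'
python3 goal.py 0 -9 94
```

```text
t: 4.5
tool_pos: [0.5098, -0.1589, 0.1032]
eef_rot: [0.317, -3.125, -0.0]
ft_force: [0.3, 0.0, 0.3]
gripper_width: 0.0001
gripper_force: 0.0
t: 4.88
tool_pos: [0.5099, -0.1589, 0.1003]
eef_rot: [-0.317, 3.125, -0.0]
ft_force: [-0.4, -0.4, -0.1]
gripper_width: 0.0002
gripper_force: 0.0
t 4.875 pos [ 0.5099 -0.1589  0.1003] F [-0.4  -0.42 -0.05] width 0.00019508595769654274
frac [0.0002 0.0004 0.0253]
rot frac [-0.  0. -0.]
```

```bash
python3 -m creep '[{"offset":[0,0,0.012],"rotation":[0,0,0]},{"offset":[0,0,0.012],"rotation":[0,0,0]},{"offset":[0,0,0],"rotation":[0,0,0]}]'
python3 -m creep '[{"offset":[0,0,0.006],"rotation":[0,0,0]},{"offset":[0,0,0],"rotation":[0,0,0]}]'
python3 -m creep '[{"offset":[0,0,0.004],"rotation":[0,0,0]},{"offset":[0,0,0],"rotation":[0,0,0]}]'
```

```text
t: 5.25
tool_pos: [0.5097, -0.1588, 0.094]
eef_rot: [0.317, -3.125, -0.001]
ft_force: [-0.7, 0.2, -1.0]
gripper_width: -0.0002
gripper_force: 0.0
t: 5.5
tool_pos: [0.5098, -0.1589, 0.0927]
eef_rot: [0.317, -3.125, -0.0]
ft_force: [-0.4, -0.3, -0.7]
gripper_width: -0.0001
gripper_force: 0.0
t: 5.75
tool_pos: [0.5099, -0.1589, 0.092]
eef_rot: [-0.317, 3.125, -0.0]
ft_force: [-0.7, -0.2, 2.1]
gripper_width: -0.0002
gripper_force: 1.0
```

```bash
python3 -m creep '[{"offset":[0,0,0.002],"rotation":[0,0,0]},{"offset":[0,0,0],"rotation":[0,0,0]}]'
python3 -m creep '[{"offset":[0,0.012,0],"rotation":[0,0,0]},{"offset":[0,0.012,0],"rotation":[0,0,0]},{"offset":[0,0.012,0],"rotation":[0,0,0]}]'
python3 goal.py 0 9 92
python3 - <<'E'
from h import *
p=snapshot("top");cv2.imwrite("pics/t1.png",p["frame"])
for i in (0,1):print(cv2.matchTemplate(p["frame"][195:245,230:285],cv2.imread("pics/top0.png")[195:205,262:272],cv2.TM_CCOEFF_NORMED).max())
print([(round(d["conf"],2),d["bbox"]) for d in search_frame("stage","top")[:1]])
E
```

```text
t: 6.0
tool_pos: [0.51, -0.159, 0.0918]
eef_rot: [-0.318, 3.125, -0.001]
ft_force: [-2.2, 0.4, 6.0]
gripper_width: 0.0001
gripper_force: 3.2
t: 6.38
tool_pos: [0.5083, -0.1506, 0.0919]
eef_rot: [-0.317, 3.125, -0.002]
ft_force: [-1.6, -1.7, 5.0]
gripper_width: 0.0001
gripper_force: 3.0
t 6.375 pos [ 0.5083 -0.1506  0.0919] F [-1.58 -1.68  5.04] width 0.00013033379946141786
frac [ 0.0006  0.0384 -0.0003]
rot frac [-0.001   0.0004 -0.    ]
0.96655184
0.96655184
[(0.73, [251.8, 201.8, 291.6, 241.1])]
```

```bash
python3 -m creep '[{"offset":[0,0.012,0],"rotation":[0,0,0]},{"offset":[0,0.012,0],"rotation":[0,0,0]},{"offset":[0,0.012,0],"rotation":[0,0,0]},{"offset":[0,0.008,0],"rotation":[0,0,0]}]'
cat > meas.py <<'E'
# stage shift along bench y since the start: match the saddle/ring patch, subpixel, both cameras
from h import *
A=np.radians(101.6);u=np.array([np.cos(A),np.sin(A),0])
def sub(f,f0,b):
    l,t,r,bt=b;T=f0[t:bt,l:r];m=cv2.matchTemplate(f[t-10:bt+25,l-30:r+12],T,cv2.TM_CCOEFF_NORMED)
    _,s,_,(x,y)=cv2.minMaxLoc(m);m=m.astype(float)
    q=lambda a,b,c:(a-c)/(2*(a-2*b+c))
    x=min(max(x,1),m.shape[1]-2);y=min(max(y,1),m.shape[0]-2)
    return np.array([x+q(m[y,x-1],m[y,x],m[y,x+1])-30,y+q(m[y-1,x],m[y,x],m[y+1,x])-10]),s
for n,b,z in(("top",(256,200,282,222),.057),("side",(266,172,293,205),.075)):
    p=snapshot(n);f0=cv2.imread(f"pics/{n}0.png");d,s=sub(p["frame"],f0,b)
    c=np.array([(b[0]+b[2])/2,(b[1]+b[3])/2]);X=back(p,c,z)
    J=(proj(p,X+.01*u)-proj(p,X-.01*u))/20
    print(n,"score %.3f"%s,"px",d.round(2),"mm along %.1f"%(d@J/(J@J)),"px/mm %.2f"%np.linalg.norm(J))
E
python3 meas.py; python3 goal.py 0 9 92
```

```text
t: 6.98
tool_pos: [0.5058, -0.1391, 0.0912]
eef_rot: [0.317, -3.125, -0.0]
ft_force: [0.6, -0.0, -0.6]
gripper_width: 0.0002
gripper_force: 0.1
top score 0.963 px [-2.6   0.37] mm along 6.8 px/mm 0.39
side score 0.887 px [0.01 0.83] mm along 4.3 px/mm 0.19
t 7.075 pos [ 0.5057 -0.1389  0.091 ] F [-0.52  0.42  0.83] width -0.00039221926156057893
frac [-0.0001 -0.0093 -0.0039]
rot frac [ 0.0004 -0.0002  0.    ]
```

```bash
python3 -m creep '[{"offset":[0,0,-0.03],"rotation":[0,0,0]},{"offset":[0,-0.05,0],"rotation":[0,0,0]},{"offset":[0,-0.05,0],"rotation":[0,0,0]},{"offset":[0,0,0],"rotation":[0,0,0]},{"offset":[0,0,0.015],"rotation":[0,0,0]},{"offset":[0,0,0.01],"rotation":[0,0,0]},{"offset":[0,0,0.005],"rotation":[0,0,0]},{"offset":[0,0,0],"rotation":[0,0,0]}]'
python3 -m creep '[{"offset":[0,0.012,0],"rotation":[0,0,0]},{"offset":[0,0.012,0],"rotation":[0,0,0]},{"offset":[0,0.012,0],"rotation":[0,0,0]}]'
python3 -m creep '[{"offset":[0,0.012,0],"rotation":[0,0,0]},{"offset":[0,0.012,0],"rotation":[0,0,0]},{"offset":[0,0.012,0],"rotation":[0,0,0]},{"offset":[0,0.006,0],"rotation":[0,0,0]}]'
python3 meas.py;python3 goal.py 0 0 92
```

```text
t: 8.07
tool_pos: [0.5108, -0.1637, 0.0914]
eef_rot: [0.318, -3.125, 0.0]
ft_force: [-1.3, -0.1, 2.0]
gripper_width: -0.0002
gripper_force: 1.1
t: 8.45
tool_pos: [0.5091, -0.1552, 0.0919]
eef_rot: [-0.318, 3.125, -0.002]
ft_force: [-3.5, -2.9, 7.0]
gripper_width: 0.0
gripper_force: 3.6
t: 8.95
tool_pos: [0.5069, -0.1447, 0.0918]
eef_rot: [-0.318, 3.125, -0.001]
ft_force: [-2.7, 0.1, 6.1]
gripper_width: 0.0004
gripper_force: 2.8
top score 0.994 px [-5.04  1.13] mm along 13.3 px/mm 0.39
side score 0.662 px [0.03 2.05] mm along 10.6 px/mm 0.19
t 9.05 pos [ 0.5069 -0.1446  0.0918] F [-2.71 -0.29  6.65] width 0.00024459887792379145
frac [ 0.0001 -0.0221 -0.0009]
rot frac [-0.0003  0.      0.0001]
```

```bash
for i in 1; do python3 -m creep '[{"offset":[0,0,-0.03],"rotation":[0,0,0]},{"offset":[0,-0.04,0],"rotation":[0,0,0]},{"offset":[0,-0.038,0],"rotation":[0,0,0]},{"offset":[0,0,0],"rotation":[0,0,0]},{"offset":[0,0,0.015],"rotation":[0,0,0]},{"offset":[0,0,0.01],"rotation":[0,0,0]},{"offset":[0,0,0.005],"rotation":[0,0,0]},{"offset":[0,0,0],"rotation":[0,0,0]}]'
python3 -m creep '[{"offset":[0,0.012,0],"rotation":[0,0,0]},{"offset":[0,0.012,0],"rotation":[0,0,0]},{"offset":[0,0.012,0],"rotation":[0,0,0]},{"offset":[0,0.012,0],"rotation":[0,0,0]},{"offset":[0,0.012,0],"rotation":[0,0,0]},{"offset":[0,0.012,0],"rotation":[0,0,0]},{"offset":[0,0.006,0],"rotation":[0,0,0]}]'
done; python3 meas.py
python3 -m creep '[{"offset":[0,0,-0.03],"rotation":[0,0,0]},{"offset":[0,-0.04,0],"rotation":[0,0,0]},{"offset":[0,-0.038,0],"rotation":[0,0,0]},{"offset":[0,0,0],"rotation":[0,0,0]},{"offset":[0,0,0.015],"rotation":[0,0,0]},{"offset":[0,0,0.01],"rotation":[0,0,0]},{"offset":[0,0,0.005],"rotation":[0,0,0]},{"offset":[0,0,0],"rotation":[0,0,0]}]'
python3 -m creep '[{"offset":[0,0.012,0],"rotation":[0,0,0]},{"offset":[0,0.012,0],"rotation":[0,0,0]},{"offset":[0,0.012,0],"rotation":[0,0,0]},{"offset":[0,0.012,0],"rotation":[0,0,0]},{"offset":[0,0.012,0],"rotation":[0,0,0]},{"offset":[0,0.012,0],"rotation":[0,0,0]},{"offset":[0,0.006,0],"rotation":[0,0,0]}]'
python3 meas.py;python3 goal.py 0 0 92
python3 - <<'E'
from h import *
p=snapshot("top");a=p["frame"][180:220,230:285];cv2.imwrite("pics/b.png",cv2.resize(a,None,fx=14,fy=14,interpolation=cv2.INTER_CUBIC))
E
```

```text
t: 10.05
tool_pos: [0.5108, -0.1638, 0.0914]
eef_rot: [0.318, -3.125, 0.0]
ft_force: [-0.1, -0.6, 1.6]
gripper_width: -0.0001
gripper_force: 1.1
t: 10.92
tool_pos: [0.5069, -0.1447, 0.0918]
eef_rot: [-0.318, 3.125, -0.001]
ft_force: [-3.6, -1.4, 5.4]
gripper_width: -0.0005
gripper_force: 2.8
top score 0.974 px [-7.64  1.64] mm along 20.2 px/mm 0.39
side score 0.655 px [0.04 3.88] mm along 20.1 px/mm 0.19
t: 12.02
tool_pos: [0.5108, -0.1637, 0.0914]
eef_rot: [0.318, -3.125, 0.0]
ft_force: [-1.2, 0.6, 2.3]
gripper_width: 0.0003
gripper_force: 1.1
t: 12.9
tool_pos: [0.5069, -0.1447, 0.0918]
eef_rot: [-0.318, 3.125, -0.001]
ft_force: [-2.8, -1.1, 5.2]
gripper_width: 0.0002
gripper_force: 2.8
top score 0.973 px [-10.31   2.34] mm along 27.3 px/mm 0.39
side score 0.578 px [0.15 4.9 ] mm along 25.4 px/mm 0.19
t 13.0 pos [ 0.5069 -0.1446  0.0918] F [-3.32 -0.08  6.17] width 6.090364022868038e-05
frac [ 0.0001 -0.0221 -0.0009]
rot frac [-0.0003  0.      0.0001]
```

View pics/b.png

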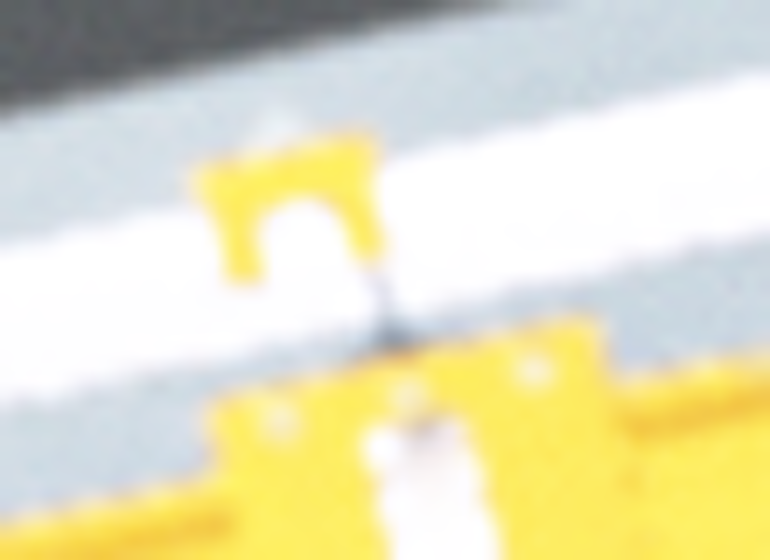

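The crop shows the notch mouth centre at about (307,270) and the pointer tip at about (379,271). At 5.5 px/mm that leaves about 13 mm, so I'll do one full stroke and then look again.

```bash
python3 -m creep '[{"offset":[0,0,-0.03],"rotation":[0,0,0]},{"offset":[0,-0.04,0],"rotation":[0,0,0]},{"offset":[0,-0.038,0],"rotation":[0,0,0]},{"offset":[0,0,0],"rotation":[0,0,0]},{"offset":[0,0,0.015],"rotation":[0,0,0]},{"offset":[0,0,0.01],"rotation":[0,0,0]},{"offset":[0,0,0.005],"rotation":[0,0,0]},{"offset":[0,0,0],"rotation":[0,0,0]}]'
python3 -m creep '[{"offset":[0,0.012,0],"rotation":[0,0,0]},{"offset":[0,0.012,0],"rotation":[0,0,0]},{"offset":[0,0.012,0],"rotation":[0,0,0]},{"offset":[0,0.012,0],"rotation":[0,0,0]},{"offset":[0,0.012,0],"rotation":[0,0,0]},{"offset":[0,0.012,0],"rotation":[0,0,0]},{"offset":[0,0.006,0],"rotation":[0,0,0]}]'
python3 meas.py
python3 - <<'E'
from h import *
p=snapshot("top");a=p["frame"][183:213,238:273];b=snapshot("side")["frame"][185:215,248:283]
cv2.imwrite("pics/c.png",np.hstack([cv2.resize(i,None,fx=11,fy=11,interpolation=cv2.INTER_CUBIC) for i in (a,b)]))
E
```

```text
t: 14.05
tool_pos: [0.5108, -0.1637, 0.0914]
eef_rot: [0.318, -3.125, 0.0]
ft_force: [-1.7, -0.6, 2.7]
gripper_width: 0.0003
gripper_force: 1.1
t: 14.92
tool_pos: [0.5069, -0.1447, 0.0918]
eef_rot: [-0.318, 3.125, -0.001]
ft_force: [-2.5, -0.6, 5.3]
gripper_width: 0.0
gripper_force: 2.8
top score 0.991 px [-12.88   2.92] mm along 34.1 px/mm 0.39
side score 0.451 px [0.31 6.53] mm along 33.9 px/mm 0.19
```

View pics/c.png

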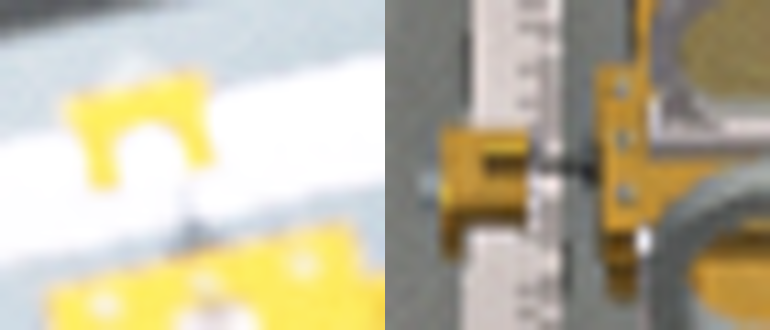

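The top half shows the mouth centre near (154,177) and the pointer tip near (183,181), which leaves about 6.4 mm. A slightly shorter stroke covers that.

```bash
python3 -m creep '[{"offset":[0,0,-0.03],"rotation":[0,0,0]},{"offset":[0,-0.04,0],"rotation":[0,0,0]},{"offset":[0,-0.038,0],"rotation":[0,0,0]},{"offset":[0,0,0],"rotation":[0,0,0]},{"offset":[0,0,0.015],"rotation":[0,0,0]},{"offset":[0,0,0.01],"rotation":[0,0,0]},{"offset":[0,0,0.005],"rotation":[0,0,0]},{"offset":[0,0,0],"rotation":[0,0,0]}]'
python3 -m creep '[{"offset":[0,0.012,0],"rotation":[0,0,0]},{"offset":[0,0.012,0],"rotation":[0,0,0]},{"offset":[0,0.012,0],"rotation":[0,0,0]},{"offset":[0,0.012,0],"rotation":[0,0,0]},{"offset":[0,0.012,0],"rotation":[0,0,0]},{"offset":[0,0.010,0],"rotation":[0,0,0]},{"offset":[0,0,0],"rotation":[0,0,0]}]'
python3 -m creep '[{"offset":[0,0,-0.03],"rotation":[0,0,0]},{"offset":[0,0,-0.05],"rotation":[0,0,0]},{"offset":[0,0,-0.05],"rotation":[0,0,0]},{"offset":[0,0,0],"rotation":[0,0,0]}]'
python3 meas.py
python3 - <<'E'
from h import *
def avg(n): return np.mean([snapshot(n)["frame"].astype(float) for _ in range(6)],0)
a=avg("top")[183:213,238:273];b=avg("side")[185:215,248:283]
a=np.clip((a-120)*1.8,0,255) # stretch the overexposed top view
cv2.imwrite("pics/d.png",np.hstack([cv2.resize(i,None,fx=11,fy=11,interpolation=cv2.INTER_CUBIC) for i in (a,b)]))
E
```

```text
t: 16.12
tool_pos: [0.5108, -0.1637, 0.0914]
eef_rot: [0.318, -3.125, 0.0]
ft_force: [-2.5, -0.3, 2.0]
gripper_width: -0.0001
gripper_force: 1.1
t: 17.0
tool_pos: [0.5073, -0.1466, 0.0919]
eef_rot: [-0.318, 3.125, -0.001]
ft_force: [-3.3, -0.4, 7.0]
gripper_width: -0.0
gripper_force: 3.7
t: 17.5
tool_pos: [0.5079, -0.1469, 0.125]
eef_rot: [-0.317, 3.124, -0.002]
ft_force: [-0.2, 0.8, -0.2]
gripper_width: -0.0002
gripper_force: 0.0
top score 0.969 px [-15.28   3.42] mm along 40.5 px/mm 0.39
side score 0.503 px [0.38 7.95] mm along 41.2 px/mm 0.19[ WARN:0@3.887] global loadsave.cpp:1063 imwrite_ Unsupported depth image for selected encoder is fallbacked to CV_8U.
```

View pics/d.png

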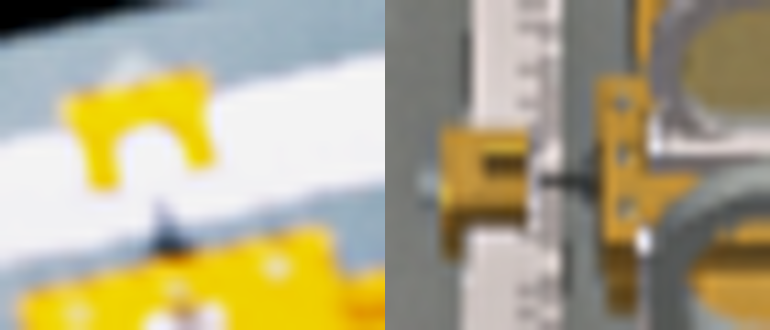

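The top view has the pointer axis through (160,200), hitting the mouth row at x≈156, against a mouth centre of ≈153. The side view needs a parallax correction, so I'll work that out numerically.

Run:
```python
from h import *
A=np.radians(101.6);u=np.array([np.cos(A),np.sin(A)]);v=np.array([np.sin(A),-np.cos(A)]);o=np.array([.5616,-.0547])
by=lambda p,uv,z:((back(p,uv,z)[:2]-o)@u*1e3,(back(p,uv,z)[:2]-o)@v*1e3)
F={n:[snapshot(n) for _ in range(6)] for n in("top","side")}
I={n:np.mean([q["frame"].astype(float) for q in F[n]],0) for n in F}
# top: saturation-weighted gauge extent, pointer darkness
p=F["top"][0];f=I["top"];sat=np.clip((f[...,2]-f[...,0]-15)/150,0,1)
yy,xx=np.mgrid[183:202,241:260];w=sat[183:202,241:260]
P=np.array([by(p,(a,b),.0545) for a,b in zip(xx.ravel(),yy.ravel())]);w=w.ravel()
print("top gauge centroid y %.1f x %.1f"%tuple((P*w[:,None]).sum(0)/w.sum()),"area mm2",w.sum()/.39**2)
for r in range(200,206):
    row=f[r,246:260].mean(1);s=sat[r,246:260]<.3;d=np.clip(np.median(row)-row-8,0,None)*s
    if d.sum()>10:print("top ptr row",r,"y,x",np.round(by(p,((d*np.arange(246,260)).sum()/d.sum(),r),.0495),1),d.round())
p=F["side"][0];f=I["side"]
for c in (255,257,259):print("side gauge col",c,[(r,round(by(p,(c,r),.0545)[0]),(f[r,c,2]-f[r,c,0]).round()) for r in range(194,207)])
for c in (262,263,264):
    d=np.clip(np.median(f[196:208,c].mean(1))-f[196:208,c].mean(1)-15,0,None);r=(d*np.arange(196,208)).sum()/d.sum()
    print("side ptr col",c,"row %.2f"%r,np.round(by(p,(c,r),.0495),1))
```

```text
top gauge centroid y 40.8 x 78.0 area mm2 367.9815910585141
top ptr row 200 y,x [52.9 63.8] [ 5. 11.  5.  0.  0.  0.  0.  0.  0.  0.  0.  0.  0.  0.]
top ptr row 202 y,x [40.3 55.7] [ 0.  0.  0.  0.  0.  0. 13.  9.  0.  0.  0.  0.  0.  0.]
top ptr row 203 y,x [38.1 52.5] [ 0.  0.  0.  0.  0.  0.  7. 17.  0.  0.  0.  0.  1.  3.]
top ptr row 204 y,x [40.3 50.3] [ 0.  0.  0.  0.  0.  0. 22. 32. 12.  0.  0.  0.  0.  0.]
top ptr row 205 y,x [40.2 47.6] [ 0.  0.  0.  0.  0.  6. 38. 49. 35. 14.  0.  0.  0.  0.]
side gauge col 255 [(194, 14, np.float64(4.0)), (195, 19, np.float64(10.0)), (196, 24, np.float64(53.0)), (197, 29, np.float64(132.0)), (198, 34, np.float64(135.0)), (199, 39, np.float64(132.0)), (200, 44, np.float64(132.0)), (201, 49, np.float64(133.0)), (202, 54, np.float64(128.0)), (203, 59, np.float64(106.0)), (204, 64, np.float64(66.0)), (205, 69, np.float64(42.0)), (206, 73, np.float64(12.0))]
side gauge col 257 [(194, 14, np.float64(12.0)), (195, 19, np.float64(14.0)), (196, 24, np.float64(46.0)), (197, 29, np.float64(122.0)), (198, 34, np.float64(127.0)), (199, 39, np.float64(66.0)), (200, 44, np.float64(73.0)), (201, 49, np.float64(114.0)), (202, 54, np.float64(121.0)), (203, 59, np.float64(100.0)), (204, 64, np.float64(61.0)), (205, 69, np.float64(30.0)), (206, 73, np.float64(10.0))]
side gauge col 259 [(194, 14, np.float64(12.0)), (195, 19, np.float64(15.0)), (196, 24, np.float64(48.0)), (197, 29, np.float64(128.0)), (198, 34, np.float64(133.0)), (199, 39, np.float64(68.0)), (200, 44, np.float64(73.0)), (201, 49, np.float64(116.0)), (202, 54, np.float64(128.0)), (203, 59, np.float64(104.0)), (204, 64, np.float64(63.0)), (205, 69, np.float64(32.0)), (206, 73, np.float64(10.0))]
side ptr col 262 row 201.00 [42.7 61.1]
side ptr col 263 row 201.00 [42.7 58.1]
side ptr col 264 row 202.03 [47.8 55.1]
```

Both views put the pointer within about 1 mm of the notch centre: 40.2 against 40.8 mm from the top, and 42.7 against 42.2 mm from the side. The tolerance is ±4 mm and the arm is clear, so I'm handing in.

```bash
python3 -c "
from station import *
print(sign_off())"
```

```text
the job is handed in; nothing more can be done
None
```

The pointer stands in line with the gauge's notch, within about 1 mm of its centre in both camera views (±4 mm allowed). It got there in six light fingertip strokes on the wheel; the arm was lifted clear, and the job was handed in about 18 s into the 61 s limit.

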